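# Mark the clip at the marking stand

## Robot

A 6-joint arm with a two-finger parallel gripper is mounted at the origin on the work surface; the furniture and walls round the work are solid. World frame = base frame: x ahead of the robot, y to its left, z up, the work surface at z = 0. Lengths are in mm, angles in rad, forces in N, time in s.
With the tool pointing down it reaches from about 225 to 725 mm from the base axis. Payload 3.1 kg.
Tool frame: the origin (TCP) lies on the mounting face of the last link; the fingertips stand 173 mm ahead of it and the grasp point (between the pads) lies 155 mm ahead of it (env.nose_length is the distance from the TCP to the fingertips, in mm); z points along the fingers, y is the direction in which the jaws open and shut (so a half turn about z gives the same grasp; the last joint's range is limited). The gripper opens to 85 mm and grips with 20 to 120 N. Pads are 22 mm wide; open, the fingers measure 114 mm over their backs; the gripper's body (76 mm by 85 mm) begins 54 mm behind the grasp point. The pads swing forward as they close: fully open they stand 13 mm farther back than shut.
Start: joints at [-1.382, 0.048, 0.099, 1.622, 0, 1.443], TCP at [163.537, -498.872, 404.712] pointing down, gripper open.
Joint ranges: [-2.91, 2.91], [-0.99, 1.94], [-1.21, 1.42], [-2.12, 2.29], [-1.49, 1.47], [-3.14, 3.14]. Speed limits (rad/s): [2.79, 2.79, 3.14, 3.14, 3.14, 3.14].

## Interface

Orientations are given as a unit quaternion [w, x, y, z].
In Python, from station import env gives the robot as it stands.
- The arm moves only by the tool apply_moves, never from a script. Its argument "deltas" is a list that holds one entry, the list of rows, each a list of 6 numbers: the shift along the tool's x, y, z as a fraction of full scale, then the turn, a rotation vector about the tool's x, y, z as a fraction of full scale. In form: [[[tx, ty, tz, rx, ry, rz], ...]]. A call has 1 to 12 rows; each row is the pose to reach, as a shift and turn from the pose commanded when the call began, along the tool's axes at that moment, turning the shorter way round; what a row does not reach only later rows make up. Full scale, the value 1, is 250 mm for a shift and 360 degrees for a turn. A row lasts 1/10 s, in which the tool goes at most 50 mm and 8.59 degrees, less where a joint would pass 70% of its speed; a pose out of reach is approached as far as the arm can. A call with a number of a shift or a turn outside -1 to 1 is refused whole. A call with a gripper value outside its range is refused whole. "gripper" is the opening, from 0 (shut) to 1 (fully open), set as the call begins (left out, the last holds). The fingers move at their own pace and stop on an object; "force" is the grip in N (left out, the last holds). Time passes only in rows, so rows that repeat a pose let the fingers close. It gives the time, the measured TCP pose, the force and the opening at its end, in the units of the state.
- env.observe(): the state, without advancing time (a new reading comes with each control period).
- env.snapshot(name): name is "scene" or "top"; returns the picture (420x560x3 uint8, red, green, blue); there is no depth.
- env.camera_params(name): a dict with "mtx" (3x3 intrinsics, pixels), "xyz" and "attitude" of the camera in the world. Camera axes: x right, y up, looking along -z (the intrinsics and any distortion apply to the point x, -y, -z); pixel columns grow to the right and rows downward; lengths in mm; the calibration is good to about 2 mm. A picture is of the moment at which its call begins. camera_params takes no time and is no camera call.
- env.job_done(): hands the job in, once; it reports no verdict.
Trained networks look in the newest picture that a camera, given by its name, has taken for a name from the list of things; names that differ only in an ending like _2 or _b are one class to them, and where a whole thing is asked for, a point or a joint stands for the part that bears it (a point fixed in the world has none). Each returns a list of dicts, best first, with "score" (0 to 1); they miss things now and then, are a little off and sometimes report something else, mostly with a low value. They report only what shows in the picture. A call takes as long as a camera call. They do not tell look-alikes from the thing itself.
- env.masks_of(camera, thing): "region" (420x560 bool, what is visible of it) and "location" ([column, row] in pixels, amid what is visible of it).
The state is a dict: "time": time; "qpos": joint angles; "dq": joint speeds; "tau": joint torques, N m; "ee_pos": TCP position; "ee_rot": TCP orientation; "ft_force": force on the tool from outside, world axes, zero at the start; "moment": the same for the moment, N m; "grip_width": finger opening in mm.
Only numpy, scipy, OpenCV 4.12 (cv2) and the standard library are available. Lean on these libraries where they do the work, as an engineer would, in place of code of your own. Each camera call takes 0.05 s, during which the arm holds its last target.

## Task

Two small marking stands are on the bench, and one has an aluminium angle clip lying in its nest. Press that stand's spring plunger head straight down to its stop, keep it down for two seconds so that the mark is made, then let it spring all the way back up. Leave the clip lying in its nest and do not press the plunger of the empty stand.

Things in the scene. Friction and masses are not known exactly. Their poses are not given: they have to be found in the camera images.
- marker_head (a point): Centre of the top of the head to press: a flat black disc 34 mm across on a vertical steel shaft, on the stand that holds the clip; moves with it. Top 168 mm above the bench when up, 148 mm at the stop. Stand grey, fixed: base 120x110x12 mm, column behind the head, arm top 120 mm high, steel barrel below the head. Site z is up, x points from the stand's open front to the column.
- marker_plunger (a joint): Downward travel of that plunger in m: 0 is fully up, 0.020 is at its stop. A spring pushes it up with about 3 N at the top and 8 N at the stop; it returns by itself when released. Beyond 0.020 it is rigid.
- pilot_head (a point): Top of the plunger head of the other, empty stand, not to be pressed: a black ball knob 26 mm across, its top 176 mm above the bench. This stand is otherwise like the first, is fixed, and stands at least 160 mm from it, left or right (the two trade places between starts).
- clip_center (a point): The loose bare aluminium angle clip in the nest of the disc-headed stand: L-section, 75 mm long, 25 wide, 20 high. The point is its centre, half-way up, 28 mm above the bench, under the disc head within 3 mm. It stays where it is. A smaller clip lies on the bench away from the stands; ignore it.
Mind the look-alikes: they are no part of the job. What is shaped like the part that bears marker_head but purple is not meant.

How it is judged:
By the outcome, as a careful person would: the job done as asked, in the order asked, and still so for the second after the job is handed in, with the robot touching nothing.
It also fails if it takes over 32 s, if anything falls off the work surface, if the arm or the gripper's body presses on something with over 40 N, if the wrist force passes 120 N, or if a joint passes its speed limit or range.

## Working session

There is one attempt and no reset: what is moved stays moved. The work goes in short steps, Python scripts to look and compute and a tool call to move; the robot and the scene stay as the last step left them, time stands still between calls to the robot, and variables do not carry over. Pictures are saved under pics/ and viewed, and the job is handed in when it is done.

Besides the shell and the picture viewer there is one more tool, called by a JSON object that holds its "method" and its "body", one argument or row to a line. apply_moves: Moves the arm, as the interface text tells. Shift numbers are shares of 250 mm and turn numbers shares of 360 degrees, none past 1 either way. Its arguments: {"type":"object","properties":{"deltas":{"type":"array","items":{"type":"array","items":{"type":"array","items":{"type":"number"}}}},"gripper":{"type":"number"},"force":{"type":"number"}},"required":["deltas"]}

```bash
mkdir -p pics; ls; python3 - <<'E'
from station import env
import cv2,numpy as np
s=env.observe();print(s['time'],s['ee_pos'],s['ee_rot'],s['grip_width'])
for c in('scene','top'):
    im=env.snapshot(c);cv2.imwrite(f'pics/{c}0.png',im[:,:,::-1])
    print(c,env.camera_params(c))
    for t in('marker_head','pilot_head','clip_center'):
        for d in env.masks_of(c,t):
            r,k=np.nonzero(d['region'])
            print(t,round(d['score'],2),np.round(d['location'],1),len(r),k.min(),k.max(),r.min(),r.max())
E
```

```text
pics
0.0 [ 163.4880744  -498.67566051  403.50646248] [-1.18793152e-03  9.87486887e-01  1.57696659e-01 -1.47906475e-05] 85.50654737971429
scene {'mtx': array([[494.13378463,   0.        , 274.89478763],
       [  0.        , 494.13378463, 207.22222577],
       [  0.        ,   0.        ,   1.        ]]), 'xyz': array([  7.47309032, 827.35354212, 580.91894322]), 'attitude': array([-0.25565871, -0.14072574,  0.49975636,  0.81552344])}
marker_head 0.76 [172.1 257.1] 467 160 181 248 317
marker_head 0.75 [337.1 164.6] 221 331 346 162 213
pilot_head 0.84 [229.3 207.2] 269 222 236 200 259
clip_center 0.68 [333.4 221.5] 273 319 346 211 227
top {'mtx': array([[434.09127627,   0.        , 278.59903122],
       [  0.        , 434.09127627, 211.72465429],
       [  0.        ,   0.        ,   1.        ]]), 'xyz': array([ 363.87059282,  105.33678372, 1129.84202553]), 'attitude': array([ 0.7074537 ,  0.02895755, -0.04754583, -0.70456378])}
marker_head 0.65 [356.7 219.5] 143 352 365 216 229
marker_head 0.5 [143.3 204.1] 167 137 151 196 209
clip_center 0.53 [341.1 224.6] 119 334 345 218 230
```

View pics/scene0.png

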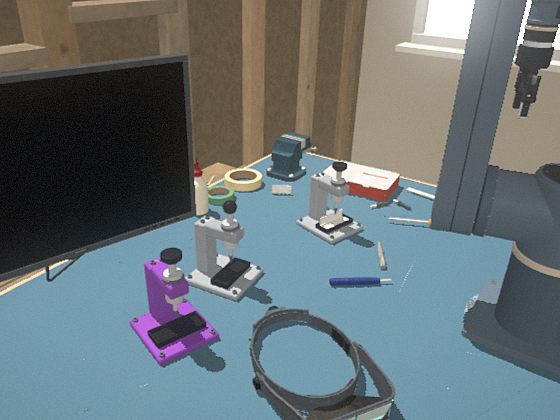

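View pics/top0.png

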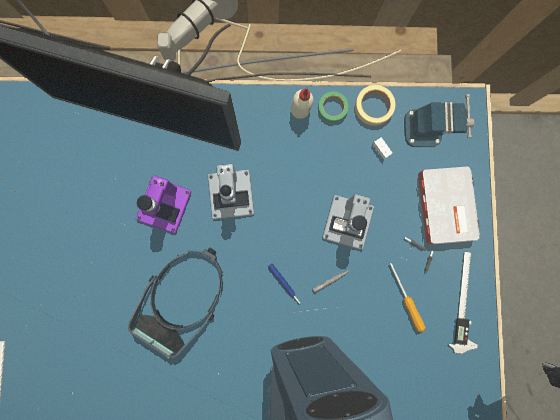

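The scene picture shows the clip stand with its disc head at about (340,166), the empty grey stand with a ball knob at (230,206), and the purple look-alike at (171,256). In the top picture the clip stand's head is at about (358,216). I'll zoom in on it and triangulate.

```bash
cat > h.py <<'E'
from station import env
import numpy as np,cv2
from scipy.spatial.transform import Rotation as R
def ray(c,uv):
    p=env.camera_params(c);K=p['mtx'];q=p['attitude']
    d=np.linalg.inv(K)@[uv[0],uv[1],1];d=d*[1,-1,-1]
    return p['xyz'],R.from_quat([q[1],q[2],q[3],q[0]]).apply(d)
def atz(c,uv,z):
    o,d=ray(c,uv);return o+d*(z-o[2])/d[2]
def proj(c,P):
    p=env.camera_params(c);q=p['attitude']
    v=R.from_quat([q[1],q[2],q[3],q[0]]).inv().apply(np.array(P)-p['xyz'])*[1,-1,-1]
    w=p['mtx']@v.T if v.ndim==1 else v@p['mtx'].T
    return w[:2]/w[2] if v.ndim==1 else w[:,:2]/w[:,2:]
def tri(a,b):
    o1,d1=ray('scene',a);o2,d2=ray('top',b)
    A=np.c_[d1,-d2];t=np.linalg.lstsq(A,o2-o1,rcond=None)[0]
    return (o1+d1*t[0]+o2+d2*t[1])/2,np.linalg.norm(o1+d1*t[0]-o2-d2*t[1])
E
python3 - <<'E'
import cv2,numpy as np
a=cv2.imread('pics/scene0.png')[150:250,290:370];b=cv2.imread('pics/top0.png')[180:260,315:395]
a=cv2.resize(a,None,fx=5,fy=5,interpolation=0)[:500,:400];b=cv2.resize(b,None,fx=5,fy=5,interpolation=0)
o=np.zeros((500,800,3),np.uint8);o[:,:400]=a;o[:400,400:]=b
cv2.imwrite('pics/z0.png',o)
from h import *
print(atz('scene',(340,166),168),atz('top',(358.5,215),168),tri((340,166),(358.5,216)))
E
```

```text
[436.92447236 -85.26826004 168.        ] [462.08747886 -98.80825274 168.        ] (array([ 454.05219507, -104.07117037,  158.04859782]), np.float64(14.983292681658702))
```

View pics/z0.png

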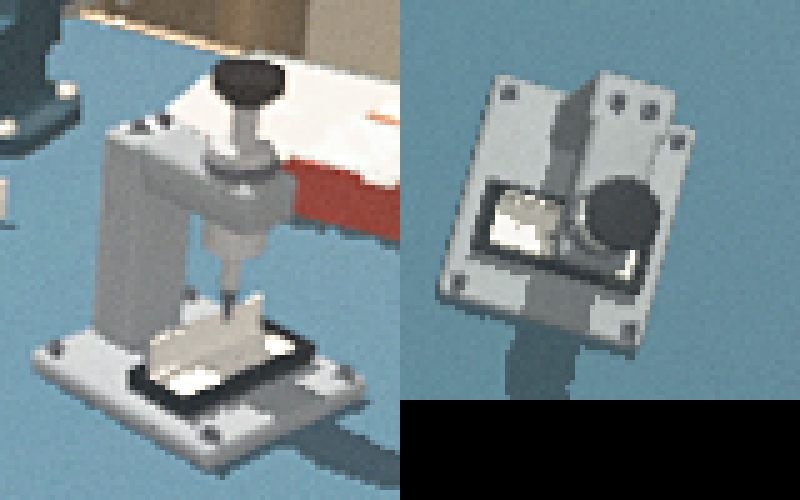

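```bash
python3 - <<'E'
from h import *
s=(339.9,164.4);t=(358.9,222.1)
print(atz('scene',s,168),atz('top',t,168),tri(s,t))
# stand base corners (bottom-ish hole/outline), z=12
for u in [(495,75),(693,128),(638,350),(440,295)]: print(atz('top',(315+(u[0]-400)/5,180+u[1]/5),12))
# clip nest
print('nest',atz('top',(315+(563-400)/5,180+236/5),20))
q=env.observe()['ee_rot'];print(R.from_quat([q[1],q[2],q[3],q[0]]).as_matrix())
print('purple/pilot',atz('top',(226,192),170))
E
```

```text
[441.31267479 -93.32001241 168.        ] [446.143348   -99.43057508 168.        ] (array([ 445.66094284, -100.53100144,  164.58679209]), np.float64(1.7195108606958491))
[530.16379467 -68.52148207  12.        ]
[ 502.89304342 -171.97023538   12.        ]
[ 387.31546639 -140.97875292   12.        ]
[415.27162394 -38.74606634  12.        ]
nest [ 445.49009687 -101.47397028   20.        ]
[[ 9.50234842e-01  3.11534493e-01 -7.28961888e-05]
 [ 3.11534497e-01 -9.50234762e-01  3.92507745e-04]
 [ 5.30112086e-05 -3.95684212e-04 -9.99999920e-01]]
purple/pilot [511.82605903 197.58788986 170.        ]
```

{"method": "apply_moves", "body": {
  "deltas": [
    [[0.785,-0.582,0,0,0,0],[0.785,-0.582,0,0,0,0],[0.785,-0.582,0,0,0,0],[0.785,-0.582,0,0,0,0],[0.785,-0.582,0,0,0,0],[0.785,-0.582,0,0,0,0],[0.785,-0.582,0,0,0,0]]
  ],
  "gripper": 0
}}

```text
time: 1.1
ee_pos: [305.2, -298.7, 405.0]
ee_rot: [0.001, 0.987, 0.159, -0.0]
ft_force: [0.1, -0.1, 0.1]
grip_width: -0.3
```

{"method": "apply_moves", "body": {
  "deltas": [
    [[0.785,-0.582,0,0,0,0],[0.785,-0.582,0,0,0,0],[0.785,-0.582,0,0,0,0],[0.785,-0.582,0,0,0,0],[0.785,-0.582,0,0,0,0],[0.785,-0.582,0,0,0,0],[0.785,-0.582,0,0,0,0],[0.785,-0.582,0,0,0,0]]
  ]
}}

```text
time: 1.9
ee_pos: [445.5, -101.7, 404.6]
ee_rot: [0.0, 0.988, 0.156, -0.0]
ft_force: [-0.0, 0.1, -1.0]
grip_width: -0.3
```

```bash
python3 - <<'E'
from h import *
for c in('scene','top'):
    im=env.snapshot(c);cv2.imwrite(f'pics/{c}1.png',im[:,:,::-1])
s=env.observe();print(s['time'],s['ee_pos'],s['ee_rot'],s['grip_width'],s['ft_force'],env.nose_length)
a=cv2.imread('pics/scene1.png')[90:250,270:410]
cv2.imwrite('pics/z1.png',cv2.resize(a,None,fx=3.7,fy=3.7,interpolation=0))
E
```

```text
2.0 [ 445.35413826 -101.77258814  404.71646853] [ 1.93546364e-04  9.87739788e-01  1.56109122e-01 -1.24916583e-04] -0.15028210863221603 [-1.03660188 -0.32995023 -0.04293512] 173.4
```

View pics/z1.png

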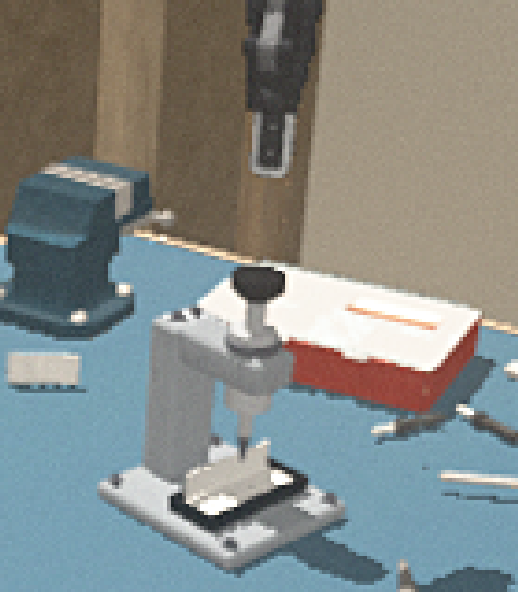

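View pics/top1.png

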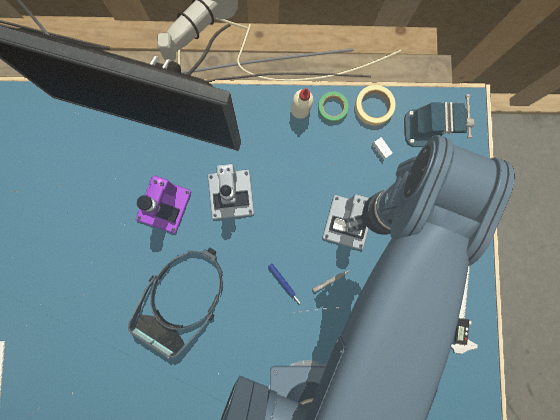

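The closed fingertips hang above the disc, at about (343,137) in the scene picture. I'll lower to just above it and compare again.

{"method": "apply_moves", "body": {
  "deltas": [
    [[0,0,0.1,0,0,0],[0,0,0.2,0,0,0],[0,0,0.22,0,0,0],[0,0,0.22,0,0,0],[0,0,0.22,0,0,0]]
  ]
}}

```text
time: 2.5
ee_pos: [445.9, -100.7, 350.9]
ee_rot: [0.0, 0.988, 0.157, 0.001]
ft_force: [0.2, -0.3, 0.2]
grip_width: 0.2
```

```bash
python3 - <<'E'
from h import *
print(proj('scene',(445.4,-101.8,231.3)),proj('scene',(445.4,-101.8,168)))
im=env.snapshot('scene');cv2.imwrite(f'pics/scene2.png',im[:,:,::-1])
s=env.observe();print(s['time'],s['ee_pos'],s['ft_force'])
print(proj('scene',s['ee_pos']-[0,0,173.4]))
a=cv2.imread('pics/scene2.png')[120:240,280:400]
cv2.imwrite('pics/z2.png',cv2.resize(a,None,fx=5,fy=5,interpolation=0))
E
```

```text
[342.56172418 135.50281777] [340.01201986 162.79675582]
2.55 [ 446.0884353  -100.63076099  351.24360441] [ 0.36805318 -0.24095395 -0.10261084]
[339.87630415 158.7344577 ]
```

View pics/z2.png

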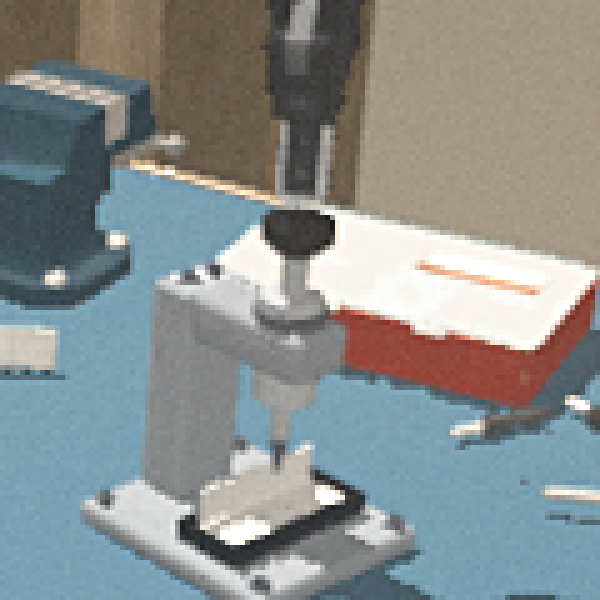

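The tip is centred just above the disc, at about (340,160). Next I'll press partway and read the force.

{"method": "apply_moves", "body": {
  "deltas": [
    [[0,0,0.02,0,0,0],[0,0,0.04,0,0,0],[0,0,0.064,0,0,0],[0,0,0.064,0,0,0],[0,0,0.064,0,0,0]]
  ]
}}

```text
time: 3.05
ee_pos: [446.3, -100.2, 334.5]
ee_rot: [0.001, 0.987, 0.158, 0.001]
ft_force: [1.6, -1.2, 4.6]
grip_width: -0.1
```

{"method": "apply_moves", "body": {
  "deltas": [
    [[0,0,0.016,0,0,0],[0,0,0.032,0,0,0],[0,0,0.044,0,0,0],[0,0,0.044,0,0,0],[0,0,0.044,0,0,0]]
  ]
}}

```text
time: 3.55
ee_pos: [446.2, -100.2, 324.1]
ee_rot: [0.001, 0.987, 0.158, 0.001]
ft_force: [0.5, -0.2, 6.8]
grip_width: 0.3
```

{"method": "apply_moves", "body": {
  "deltas": [
    [[0,0,0.003,0,0,0],[0,0,0.006,0,0,0],[0,0,0.006,0,0,0]]
  ]
}}

```text
time: 3.85
ee_pos: [446.2, -100.2, 322.8]
ee_rot: [0.001, 0.987, 0.158, 0.001]
ft_force: [-0.3, 0.1, 6.7]
grip_width: -0.1
```

{"method": "apply_moves", "body": {
  "deltas": [
    [[0,0,0.002,0,0,0],[0,0,0.004,0,0,0],[0,0,0.004,0,0,0]]
  ]
}}

```text
time: 4.15
ee_pos: [446.2, -100.2, 321.9]
ee_rot: [0.001, 0.987, 0.158, 0.001]
ft_force: [-1.1, -1.2, 6.6]
grip_width: -0.3
```

{"method": "apply_moves", "body": {
  "deltas": [
    [[0,0,0.002,0,0,0],[0,0,0.004,0,0,0],[0,0,0.004,0,0,0]]
  ]
}}

```text
time: 4.45
ee_pos: [446.2, -100.2, 321.4]
ee_rot: [0.001, 0.987, 0.158, 0.001]
ft_force: [-1.0, 0.2, 8.8]
grip_width: 0.0
```

{"method": "apply_moves", "body": {
  "deltas": [
    [[0,0,0.002,0,0,0],[0,0,0.004,0,0,0],[0,0,0.004,0,0,0]]
  ]
}}

```text
time: 4.75
ee_pos: [446.1, -100.1, 321.4]
ee_rot: [0.001, 0.987, 0.158, 0.002]
ft_force: [-1.9, 0.8, 13.6]
grip_width: -0.0
```

The force rose to 13.6 N and the tip stayed at 148 mm, so the plunger is at its stop. I'll press a touch more and hold there.

{"method": "apply_moves", "body": {
  "deltas": [
    [[0,0,0.003,0,0,0],[0,0,0.003,0,0,0],[0,0,0.003,0,0,0],[0,0,0.003,0,0,0],[0,0,0.003,0,0,0],[0,0,0.003,0,0,0],[0,0,0.003,0,0,0],[0,0,0.003,0,0,0],[0,0,0.003,0,0,0],[0,0,0.003,0,0,0],[0,0,0.003,0,0,0],[0,0,0.003,0,0,0]]
  ]
}}

```text
time: 5.95
ee_pos: [446.0, -100.1, 321.3]
ee_rot: [0.001, 0.987, 0.158, 0.002]
ft_force: [-3.1, 1.5, 16.3]
grip_width: -0.1
```

{"method": "apply_moves", "body": {
  "deltas": [
    [[0,0,0,0,0,0],[0,0,0,0,0,0],[0,0,0,0,0,0],[0,0,0,0,0,0],[0,0,0,0,0,0],[0,0,0,0,0,0],[0,0,0,0,0,0],[0,0,0,0,0,0],[0,0,0,0,0,0],[0,0,0,0,0,0],[0,0,0,0,0,0],[0,0,0,0,0,0]]
  ]
}}

```text
time: 7.15
ee_pos: [446.1, -100.1, 321.3]
ee_rot: [0.001, 0.987, 0.158, 0.002]
ft_force: [-3.9, 0.7, 16.0]
grip_width: 0.5
```

```bash
python3 - <<'E'
from h import *
im=env.snapshot('scene');cv2.imwrite(f'pics/scene3.png',im[:,:,::-1])
s=env.observe();print(s['time'],s['ee_pos'],s['ft_force'])
a=cv2.imread('pics/scene3.png')[120:240,280:400]
cv2.imwrite('pics/z3.png',cv2.resize(a,None,fx=5,fy=5,interpolation=0))
E
```

```text
7.2 [ 446.04773098 -100.13630637  321.34294861] [-2.55601175  1.06098114 15.49208193]
```

View pics/z3.png

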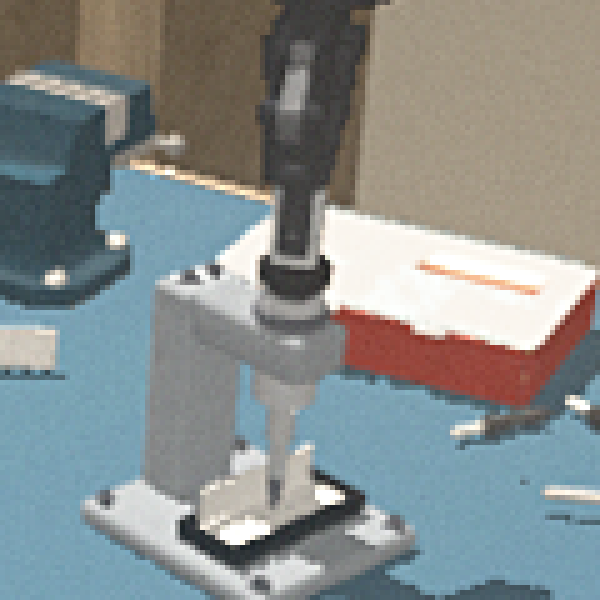

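The picture shows the head down on the barrel (disc at about (339,175)), and the clip is still in its nest. It has been held for more than 2.4 s, so I'll release it straight up.

{"method": "apply_moves", "body": {
  "deltas": [
    [[0,0,-0.03,0,0,0],[0,0,-0.07,0,0,0],[0,0,-0.12,0,0,0],[0,0,-0.22,0,0,0],[0,0,-0.32,0,0,0],[0,0,-0.4,0,0,0],[0,0,-0.4,0,0,0],[0,0,-0.4,0,0,0]]
  ]
}}

```text
time: 8.0
ee_pos: [445.7, -100.0, 416.8]
ee_rot: [-0.0, 0.987, 0.158, -0.001]
ft_force: [0.3, -0.6, -1.2]
grip_width: 0.3
```

```bash
python3 - <<'E'
from h import *
im=env.snapshot('scene');cv2.imwrite(f'pics/scene4.png',im[:,:,::-1])
s=env.observe();print(s['time'],s['ee_pos'],s['ft_force'])
a=cv2.imread('pics/scene4.png')[120:240,280:400]
cv2.imwrite('pics/z4.png',cv2.resize(a,None,fx=5,fy=5,interpolation=0))
E
```

```text
8.05 [445.59005444 -99.93897416 415.98055176] [ 0.18058625  0.62097354 -1.19129411]
```

View pics/z4.png

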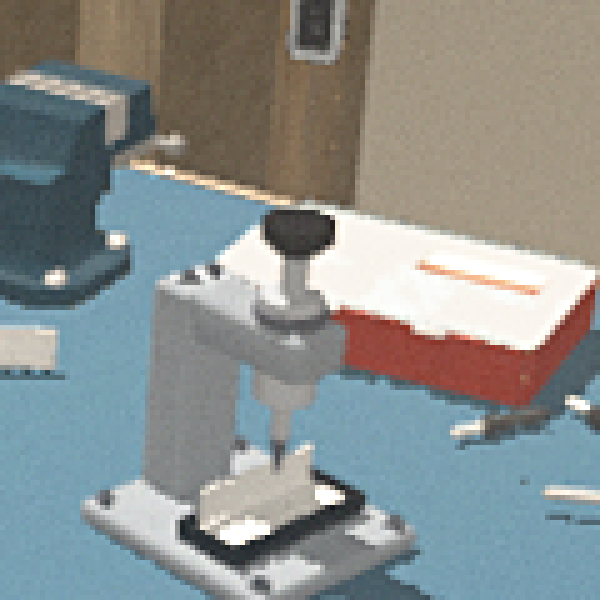

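The head is back at its original height (disc at about (339,166)), the clip hasn't moved, and the gripper is well clear.

```bash
python3 -c "
from station import env
print(env.job_done())"
```

```text
the job is handed in; nothing more can be done
None
```

The job is done and handed in after about 8 s. I pressed the disc head of the stand holding the clip straight down with the closed fingertips and held it at the stop for at least 2.4 s. I then lifted straight off so it could spring back.

- **At the stop:** the force rose from about 7–9 N to 16 N while the fingertips stayed at 148 mm. The picture showed the head down on its barrel.
- **After release:** the last picture showed the head back at its starting height and the clip still in its nest. The gripper was about 75 mm clear, and the wrist force was near zero (about 1 N, within noise).
- **Other stands:** the arm did not go near the empty stand or the purple one.
- **Disagreements:** finding the head from each camera alone gave positions about 8 mm apart. I used the two-camera position, which fitted the nest and the picture taken just above the disc. In the top camera the network did not report the empty stand's knob, and in both cameras it also took the purple head for the marker head. I told the stands apart by eye.

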